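# Kickstand down, then hold the measuring wheel upright

## Task

The field measuring wheel leans over in the slot of its dock with its kickstand folded up. Flip the kickstand over centre so that it snaps fully down, then take the frame by its black grip between the fingers, bring the wheel upright without letting it tip over to the far side, and finish while still holding it upright in a firm grip. Leave the other things on the table where they are.

Things in the scene. Friction and masses are not known exactly. Their poses are not given: they have to be found in the camera images.
- dock: Fixed grey plate 200x72x12 mm with two dark rails, tops 37 mm above the table, outer faces 54 mm apart, that form a slot. Origin: centre of its underside on the table; x along the slot (the way the grip lies from the wheel), y to the kickstand side, z up. The wheel (140 mm across, 18 mm thick, axle 82 mm high) stands in the slot and rocks sideways about the dock's x axis, 12 mm above the origin.
- frame_lean (a joint): Sideways lean (rad) of wheel and frame together about the dock's x axis, 12 mm above the dock's origin: 0 upright, + towards the dock's +y (kickstand side), stops at +0.24 and -0.24; starts resting at +0.24. No spring, and unstable: let go, it falls to one of the stops. Moving mass 0.65 to 1 kg. The wheel does not roll.
- grip: Black round grip with yellow end collars, at the frame's upper end: 30 mm in diameter (collars 36), 108 mm long, level along its x axis, which is the dock's x; leans with the frame. Origin: its centre, at lean 0 at (95, 0, 212) mm in the dock's frame. An 18 mm stub tube meets it from below at the middle. Grasp it from above, closing across y; it swivels freely 0.6 rad either way on the frame.
- kickstand (a joint): Kickstand angle (rad) about the frame's y: 0 folded up (start), 2.6 fully down at its stop. From pivot to foot the leg points along (-sin t, 0, cos t) in the leaning frame, t = 0.2 + value: up, then level to -x, then down. Over-centre spring: below 1.3 it pushes back to 0 (up to 0.15 N m, 2 N at the foot); above 1.3 it snaps on to 2.6 by itself.
- kick_pivot (a point): Pivot of the kickstand on the +y side of the frame; at lean 0 it lies in the dock's frame at (0, 55, 97) mm. Axes are those of the leaning frame. The leg, a steel rod 10 mm thick, moves in the plane through this point parallel to the wheel. A dark spring strut lies in the same plane, on the +x side, up to 45 mm from the pivot and level with it.
- kick_foot (a point): Centre of the red rounded foot (16 mm thick) at the end of the kickstand leg, 80 mm from the pivot. Folded up it is about 175 mm above the table.
- stopwatch: Bystander: round black stopwatch with white face, 68x58x15 mm, loose; origin under its centre.
- green_tape: Bystander: roll of green tape, 90 mm across, 24 mm high, loose; origin under its centre.
- spanner: Bystander: steel spanner, 32x153x8 mm, loose; origin under its centre.

How it is judged:
By the outcome, as a careful person would: the job done as asked, in the order asked, and still so for the second after the job is handed in, while the arm keeps its last pose, push and grip.
It also fails if it takes over 45 s, if anything falls off the work surface, if the arm or the gripper's body presses on something with over 40 N, if the wrist force passes 120 N, or if a joint passes its speed limit or range.

## Robot

A 7-joint arm with a two-finger parallel gripper is mounted at the origin on a cart in front of the work surface, level with it; the furniture and walls round the work are solid. World frame = base frame: x ahead of the robot, y to its left, z up, the work surface at z = 0. Lengths are in m, angles in rad, forces in N, time in s.
With the tool pointing down it reaches from about 0.425 to 0.875 m from the base axis. Payload 4.7 kg.
Tool frame: the origin (TCP) lies on the centre line of the jaws, within the pads' length; the fingertips stand 14 mm ahead of it and the grasp point (between the pads) lies 5 mm behind it; z points along the fingers, y is the line along which they close (so a half turn about z gives the same grasp; the last joint's range is limited). The gripper opens to 87 mm and grips with 3 to 60 N. Pads are 19 mm wide; open, the fingers measure 117 mm over their backs; the gripper's body (75 mm by 190 mm) begins 51 mm behind the grasp point.
Start: joints at [-1.112, 0.321, -0.07, 1.45, 0.023, 1.371, -0.057], TCP at [0.28, 0.587, 0.237] pointing down, gripper open.
Joint ranges: [-2.86, 2.86], [-0.3, 2.09], [-1.38, 1.24], [0.06, 2.45], [-1.56, 4.7], [0.09, 2.05], [-2.69, 2.69]. Speed limits (rad/s): [2.57, 2.57, 3.14, 3.14, 3.14, 3.14, 3.14].

## Interface

Orientations are given as a rotation vector (axis times angle).
In Python, from bench import robot, optics, spotter gives the robot as it stands.
- The arm moves only by the tool arm_command, never from a script. Its argument "increments" is a list of rows, each a list of 2 entries, a list of its own where there are three numbers: the shift along the tool's x, y, z in mm, then the turn, a rotation vector about the tool's x, y, z in rad. A call has 1 to 12 rows; each row shifts and turns the commanded pose from where the row before left it, along the tool's axes as they then stand; what a row does not reach is not made up. A row lasts 1/12 s, in which the tool goes at most 41.7 mm and 7.16 degrees, less where a joint would pass 70% of its speed; a pose out of reach is approached as far as the arm can. A call with a gripper value outside its range is refused whole. "jaw" is the finger opening in mm, from 0 to 87, set as the call begins (left out, the last holds). The fingers move at their own pace and stop on an object; the grip force is fixed at half the most. Time passes only in rows, so rows that do not move let the fingers close. It gives the time, the measured TCP pose, the force, the opening and the grip force at its end, in the units of the state.
- robot.observe(): the state, without advancing time (a new reading comes with each control period).
- optics.snapshot(name): name is "scene" or "top"; returns a dict with "image" (384x512x3 uint8, blue, green, red), "fx", "fy", "cx", "cy" (pixels), "k1" (the pictures are not rectified: a ray, as slopes to the right and down, at radius r is drawn at 1 + k1 r^2 times it, then the intrinsics apply), "world_to_cam" (4x4, takes a point from world to camera coordinates). Camera axes: x right, y down, z forward; pixel columns grow to the right and rows downward; lengths in m; the calibration is good to about 2 mm. A picture is of the moment at which its call begins. There is no depth.
- robot.sign_off(): hands the job in; it is judged then, once.
Trained networks look in the newest picture that a camera, given by its name, has taken for a name from the list of things; names that differ only in an ending like _2 or _b are one class to them, and where a whole thing is asked for, a point or a joint stands for the part that bears it (a point fixed in the world has none). Each returns a list of dicts, best first, with "confidence" (0 to 1); they miss things now and then, are a little off and sometimes report something else, mostly with a low value. They report only what shows in the picture. A call takes as long as a camera call.
- spotter.boxes_of(thing, camera): "centre" ([column, row] in pixels, amid what is visible of it).
- spotter.mark_of(thing, camera): "centre" ([column, row] in pixels: a listed point, or the origin of a listed thing).
The state is a dict: "clock": time; "q": joint angles; "qd": joint speeds; "joint_torque": joint torques, N m; "eef_pos": TCP position; "tool_rot": TCP orientation; "force": force on the tool from outside, world axes, zero at the start; "torque": the same for the moment, N m; "opening": finger opening in m; "grasp_force": force on a finger pad.
Only numpy, scipy, OpenCV 4.12 (cv2) and the standard library are available. Lean on these libraries where they do the work, as an engineer would, in place of code of your own. Each camera call takes 0.05 s, during which the arm holds its last target. There are 200 camera calls.

## Working session

There is one attempt and no reset: what is moved stays moved. The work goes in short steps, Python scripts to look and compute and a tool call to move; the robot and the scene stay as the last step left them, time stands still between calls to the robot, and variables do not carry over. Pictures are saved under pics/ and viewed, at most 10 in all, crops included, and the job is handed in when it is done.

Besides the shell and the picture viewer there is one more tool, called after ">>>" as name([rows], argument=value, ...), one row to a line, values as JSON. arm_command: Moves the arm, as the interface text tells. Its arguments: {"type":"object","properties":{"increments":{"type":"array"},"jaw":{"type":"number"}},"required":["increments"]}

```bash
mkdir -p pics; cat > h.py <<'E'
import numpy as np, cv2
from scipy.spatial.transform import Rotation as R
from bench import robot, optics, spotter
def ray(s,px):
    x=np.array([(px[0]-s['cx'])/s['fx'],(px[1]-s['cy'])/s['fy']]); u=x.copy()
    for _ in range(20): u=x/(1+s['k1']*(u@u))
    T=s['world_to_cam']; d=T[:3,:3].T@np.r_[u,1]; return -T[:3,:3].T@T[:3,3], d/np.linalg.norm(d)
def proj(s,p):
    T=np.array(s['world_to_cam']); c=T[:3,:3]@p+T[:3,3]; u=c[:2]/c[2]; u=u*(1+s['k1']*(u@u))
    return np.array([s['fx']*u[0]+s['cx'],s['fy']*u[1]+s['cy']])
def tri(rs):
    A=0;b=0
    for o,d in rs:
        P=np.eye(3)-np.outer(d,d);A=A+P;b=b+P@o
    x=np.linalg.solve(A,b); return x,[np.linalg.norm((np.eye(3)-np.outer(d,d))@(x-o)) for o,d in rs]
E
python3 - <<'E'
from h import *
S={n:optics.snapshot(n) for n in('scene','top')}
for s in S.values(): s['world_to_cam']=np.array(s['world_to_cam'])
for n in S: cv2.imwrite(f'pics/a_{n}.png',S[n]['image']); print(n,S[n]['fx'],S[n]['k1'],-S[n]['world_to_cam'][:3,:3].T@S[n]['world_to_cam'][:3,3])
for t in ['dock','grip','kick_pivot','kick_foot','stopwatch','green_tape','spanner']:
    rs=[]
    for n in S:
        m=spotter.mark_of(t,n); print(t,n,[(np.round(k['centre'],1).tolist(),round(k['confidence'],2)) for k in m[:2]])
        if m: rs.append(ray(S[n],m[0]['centre']))
    if len(rs)==2: x,e=tri(rs); print('  ',x.round(4),np.round(e,4))
o=robot.observe(); print(o['clock'],o['eef_pos'],o['tool_rot'],o['opening'])
E
```

```text
scene 457.672918797513 -0.0444739756935118 [-0.45944823 -0.8912053   0.82775081]
top 377.1568230912054 0.014673829237994642 [0.29851506 0.02390392 1.12803399]
dock scene [([283.3, 226.3], 0.91)]
dock top [([280.0, 179.0], 0.88)]
   [ 0.5958 -0.0694  0.008 ] [0.0007 0.0007]
grip scene [([250.1, 174.9], 0.66)]
grip top [([263.8, 188.7], 0.8), ([347.6, 170.8], 0.34)]
   [ 0.5105 -0.0062  0.2137] [0.0084 0.0084]
kick_pivot scene [([280.6, 219.3], 0.95)]
kick_pivot top [([294.1, 192.5], 0.66), ([346.9, 170.3], 0.22)]
   [ 0.5376 -0.1031  0.0749] [0.0009 0.0009]
kick_foot scene [([283.4, 197.4], 0.64)]
kick_foot top [([305.1, 189.2], 0.48)]
   [ 0.5256 -0.1212  0.1658] [0.0008 0.0008]
stopwatch scene [([287.5, 281.6], 0.54)]
stopwatch top [([348.9, 251.3], 0.72)]
   [ 0.3735 -0.2657  0.0065] [0.0021 0.0021]
green_tape scene [([287.6, 285.0], 0.75)]
green_tape top [([348.0, 169.8], 0.9)]
   [ 0.5587 -0.2384 -0.0762] [0.103 0.103]
spanner scene [([161.4, 209.5], 0.43)]
spanner top [([150.0, 248.8], 0.55)]
   [0.3829 0.3184 0.0175] [0.004 0.004]
0.8 [0.27970257 0.5867672  0.23662687] [6.92819203e-01 3.06419928e+00 1.97996431e-04] 0.08688768586372653
```

View pics/a_scene.png

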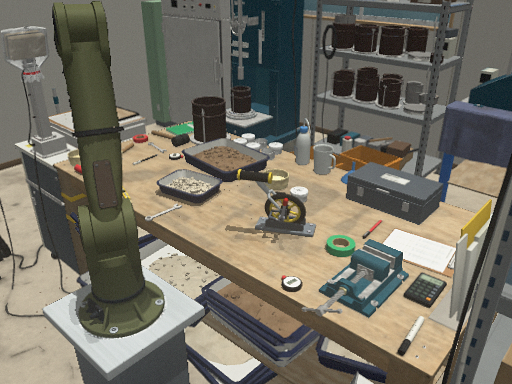

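View pics/a_top.png

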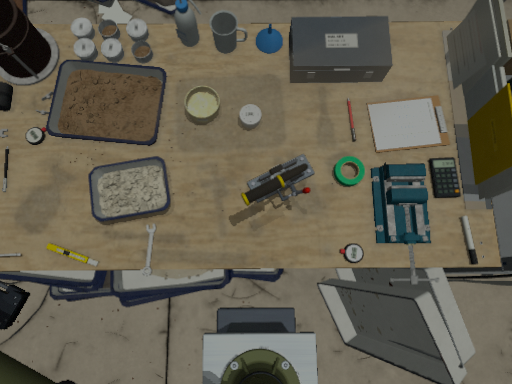

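The scene picture shows the leaning wheel at about (285,212), with the grip at (255,175) and the red foot at (283,197). In the top picture the dock is at about (280,179), the grip runs (245,198)–(308,170), the foot is at (306,190) and the green tape at (350,171). I'll fit the dock pose and lean to these detections.

```bash
cat >> h.py <<'E'
def pts(p,lean,k):
    a=p[2]; Rz=R.from_euler('z',a).as_matrix(); L=R.from_euler('x',-lean).as_matrix()
    o=np.array([p[0],p[1],0]); W=lambda v:o+Rz@(L@(np.array(v)-[0,0,.012])+[0,0,.012])
    t=.2+k; pv=np.array([0,.055,.097])
    return dict(dock=o,grip=W([.095,0,.212]),kick_pivot=W(pv),kick_foot=W(pv+.08*np.array([-np.sin(t),0,np.cos(t)])),
      g1=W([.149,0,.212]),g2=W([.041,0,.212]))
E
cat > fit.py <<'E'
from h import *
from scipy.optimize import least_squares
S={n:optics.snapshot(n) for n in('scene','top')}
for s in S.values(): s['world_to_cam']=np.array(s['world_to_cam'])
obs=[(t,n,m[0]['centre']) for t in ['dock','grip','kick_pivot','kick_foot'] for n in S if (m:=spotter.mark_of(t,n))]
f=lambda p:np.concatenate([proj(S[n],pts(p,.24,0)[t])-c for t,n,c in obs])
r=least_squares(f,[.596,-.07,2.0],loss='soft_l1'); p=r.x; print(p, p[2]-np.pi)
for (t,n,c),e in zip(obs,f(p).reshape(-1,2)): print(t,n,e.round(1))
q=pts(p,.24,0)
for k in q: print(k,q[k].round(4))
u=pts(p,0,0); print('upright grip',u['grip'].round(4))
for n,(x,y,w,h) in dict(top=(215,135,130,97),scene=(220,155,120,90)).items():
    im=cv2.resize(S[n]['image'][y:y+h,x:x+w],None,fx=6,fy=6,interpolation=2)
    for k in q: cv2.circle(im,tuple(int(v) for v in (proj(S[n],q[k])-[x,y]+.5)*6),5,(255,0,255),2)
    cv2.imwrite(f'pics/b_{n}.png',im)
E
python3 fit.py
```

```text
[ 0.59584071 -0.06719597  2.09024085] -1.0513518059241491
dock scene [-0.2 -0.4]
dock top [ 0.3 -2.6]
grip scene [4.3 0.2]
grip top [-3.5  5.1]
kick_pivot scene [-0.2 -0.9]
kick_foot scene [2.7 0.2]
kick_foot top [-0.1  2.1]
dock [ 0.5958 -0.0672  0.    ]
grip [ 0.5074 -0.0083  0.2063]
kick_pivot [ 0.5319 -0.1037  0.0815]
kick_foot [ 0.5236 -0.1268  0.1576]
g1 [0.4806 0.0386 0.2063]
g2 [ 0.5342 -0.0552  0.2063]
upright grip [0.5487 0.0153 0.212 ]
```

View pics/b_top.png

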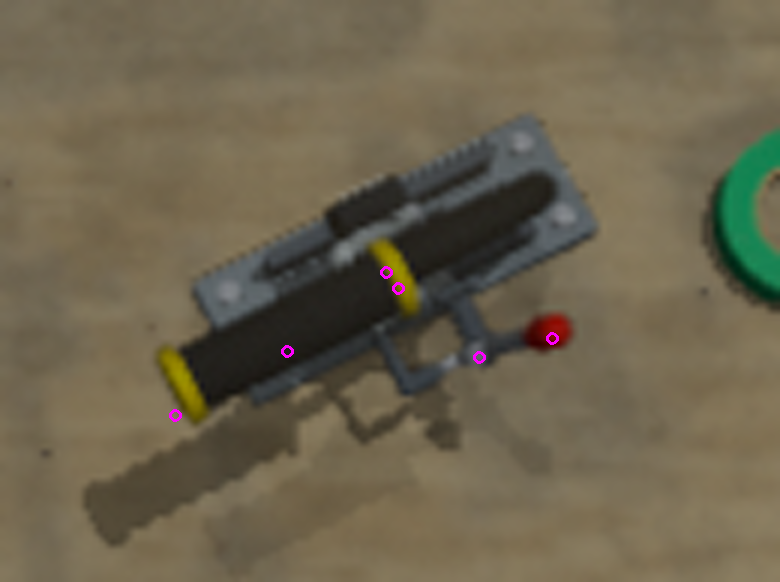

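View pics/b_scene.png

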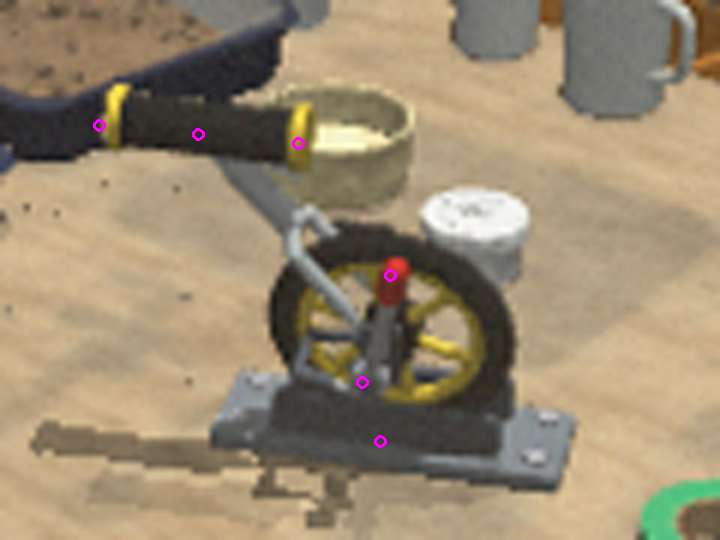

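The top crop shows plate corners at (535,115), (597,232) and (193,283), collars at (183,385) and (395,278). The grip marks sit about 5 px off, so the network's grip points were poor. I'll refit with the corners, collars and foot.

```bash
cat > fit2.py <<'E'
from h import *
from scipy.optimize import least_squares
S={n:optics.snapshot(n) for n in('scene','top')}
for s in S.values(): s['world_to_cam']=np.array(s['world_to_cam'])
off=dict(top=(215,135),scene=(220,155))
C=lambda p,x,y:np.array([p[0],p[1],.012])+R.from_euler('z',p[2]).apply([x,y,0])
def W(p,v): return np.array([p[0],p[1],.012])+R.from_euler('z',p[2]).apply(R.from_euler('x',-p[3]).apply(np.array(v)-[0,0,.012]))
ft=[-.08*np.sin(.2),.055,.097+.08*np.cos(.2)]
O=[('top',(535,115),lambda p:C(p,-.1,-.036)),('top',(597,232),lambda p:C(p,-.1,.036)),('top',(193,283),lambda p:C(p,.1,-.036)),
('scene',(555,488),lambda p:C(p,-.1,.036)),('scene',(577,420),lambda p:C(p,-.1,-.036)),('scene',(212,440),lambda p:C(p,.1,.036)),
('top',(183,385),lambda p:W(p,[.145,0,.212])),('top',(395,278),lambda p:W(p,[.045,0,.212])),
('scene',(118,116),lambda p:W(p,[.145,0,.212])),('scene',(300,136),lambda p:W(p,[.045,0,.212])),
('top',(549,331),lambda p:W(p,ft)),('scene',(396,275),lambda p:W(p,ft))]
f=lambda p:np.concatenate([proj(S[n],g(p))-(np.array(c)/6+off[n]-.5) for n,c,g in O])
r=least_squares(f,[.596,-.07,2.0,.24],loss='soft_l1'); p=r.x; print(p)
print(f(p).reshape(-1,2).round(1).tolist())
q=pts(p[:3],p[3],0)
for k in q: print(k,q[k].round(4))
print('upright grip',pts(p[:3],0,0)['grip'].round(4), 'wheel-perp y', R.from_euler('z',p[2]).apply([0,1,0]).round(3))
E
python3 fit2.py
```

```text
[ 0.59939697 -0.0726349   2.03898734  0.22766027]
[[0.2, -0.2], [1.2, 0.2], [-0.1, 0.4], [0.4, -1.1], [-0.0, -0.7], [-1.0, -1.3], [-0.4, -0.1], [-0.4, -0.0], [0.2, 0.3], [0.2, 0.4], [1.0, 0.3], [-0.2, -0.4]]
dock [ 0.5994 -0.0726  0.    ]
grip [ 0.5162 -0.0082  0.2068]
kick_pivot [ 0.5345 -0.1055  0.0824]
kick_foot [ 0.5258 -0.1276  0.1588]
g1 [0.4919 0.04   0.2068]
g2 [ 0.5406 -0.0564  0.2068]
upright grip [0.5565 0.0121 0.212 ] wheel-perp y [-0.892 -0.451  0.   ]
```

```bash
cat > plan.py <<'E'
from h import *
D=np.array([.5994,-.0726]);YAW=2.039;LEAN=.235
RZ=R.from_euler('z',YAW); RL=RZ*R.from_euler('x',-LEAN)
def lw(v,lean=LEAN): return np.r_[D,.012]+(RZ*R.from_euler('x',-lean)).apply(np.array(v)-[0,0,.012])
def pushrot(th): # columns tool x,y,z in dock frame
    c,s=np.cos(th),np.sin(th); return RZ*R.from_matrix(np.array([[0,-c,s],[-1,0,0],[0,-s,-c]]).T)
P=np.array([-.0095,-.0435,.004])
def pushpose(t,r,gap,th=np.radians(40),back=0):
    F=np.array([-r*np.sin(t)+gap*np.cos(t),.055,.097+r*np.cos(t)+gap*np.sin(t)])
    Rt=pushrot(th); return lw(F)-Rt.apply(P)-back*Rt.as_matrix()[:,2],Rt
def rows(p0,R0,p1,R1,N):
    w=(R0.inv()*R1).as_rotvec()/N; A=sum(R.from_rotvec(w*k).as_matrix() for k in range(N))
    s=np.linalg.solve(A,R0.inv().apply(p1-p0))*1000
    print(N,'x',[s.round(1).tolist(),w.round(4).tolist()],'total mm',np.linalg.norm(p1-p0).round(3)*1000); return p1,R1
def now():
    o=robot.observe(); print(o['clock'],o['eef_pos'].round(4) if hasattr(o['eef_pos'],'round') else o['eef_pos'],'F',np.round(o['force'],1),'op',o['opening'],'q',np.round(o['q'],2)); return np.array(o['eef_pos']),R.from_rotvec(o['tool_rot'])
E
python3 - <<'E'
from plan import *
p,r=now()
R1=pushrot(0); 
a=rows(p,r,p+[0,0,.12],R1,24)
pre=pushpose(.2,.060,.015,back=.10); print('pre',pre[0])
b=rows(*a,pre[0]+[0,0,.06],R1,24)
c=rows(*b,*pre,12)
e=rows(*c,*pushpose(.2,.060,.015),12)
E
```

```text
1.4 [0.2797 0.5868 0.2366] F [ 0.1 -0.4 -0.5] op 0.08701181023211348 q [-1.11  0.32 -0.07  1.45  0.02  1.37 -0.06]
24 x [[0.0, 0.0, -5.0], [0.0, -0.0, 0.0929]] total mm 120.0
pre [ 0.48638324 -0.17538332  0.22771832]
24 x [[-6.6, 32.2, 2.9], [0.0, 0.0, 0.0]] total mm 793.0
12 x [[-1.6, 0.0, 4.8], [0.0, 0.0582, -0.0]] total mm 60.0
12 x [[0.0, -0.0, 8.3], [0.0, 0.0, 0.0]] total mm 100.0
```

>>> arm_command([
  [[0,0,-5],[0,0,0.093]],
  [[0,0,-5],[0,0,0.093]],
  [[0,0,-5],[0,0,0.093]],
  [[0,0,-5],[0,0,0.093]],
  [[0,0,-5],[0,0,0.093]],
  [[0,0,-5],[0,0,0.093]],
  [[0,0,-5],[0,0,0.093]],
  [[0,0,-5],[0,0,0.093]],
  [[0,0,-5],[0,0,0.093]],
  [[0,0,-5],[0,0,0.093]],
  [[0,0,-5],[0,0,0.093]],
  [[0,0,-5],[0,0,0.093]],
], jaw=87)

```text
clock: 2.4
eef_pos: [0.2797, 0.5867, 0.2968]
tool_rot: [-2.215, -2.227, -0.0]
force: [0.7, 0.5, -0.2]
opening: 0.0871
grasp_force: 0.0
```

>>> arm_command([
  [[0,0,-5],[0,0,0.093]],
  [[0,0,-5],[0,0,0.093]],
  [[0,0,-5],[0,0,0.093]],
  [[0,0,-5],[0,0,0.093]],
  [[0,0,-5],[0,0,0.093]],
  [[0,0,-5],[0,0,0.093]],
  [[0,0,-5],[0,0,0.093]],
  [[0,0,-5],[0,0,0.093]],
  [[0,0,-5],[0,0,0.093]],
  [[0,0,-5],[0,0,0.093]],
  [[0,0,-5],[0,0,0.093]],
  [[0,0,-5],[0,0,0.093]],
])

```text
clock: 3.4
eef_pos: [0.2796, 0.5868, 0.3568]
tool_rot: [-3.059, -0.717, -0.0]
force: [0.3, 0.6, -0.3]
opening: 0.0873
grasp_force: 0.0
```

>>> arm_command([
  [[-6.6,32,2],[0,0,0]],
  [[-6.6,32,2],[0,0,0]],
  [[-6.6,32,2],[0,0,0]],
  [[-6.6,32,2],[0,0,0]],
  [[-6.6,32,2],[0,0,0]],
  [[-6.6,32,2],[0,0,0]],
  [[-6.6,32,2],[0,0,0]],
  [[-6.6,32,2],[0,0,0]],
  [[-6.6,32,2],[0,0,0]],
  [[-6.6,32,2],[0,0,0]],
  [[-6.6,32,2],[0,0,0]],
  [[-6.6,32,2],[0,0,0]],
])

```text
clock: 4.4
eef_pos: [0.3812, 0.2063, 0.3327]
tool_rot: [-3.056, -0.723, -0.001]
force: [1.0, -1.0, 0.1]
opening: 0.0868
grasp_force: 0.0
```

>>> arm_command([
  [[-6.6,32,2],[0,0,0]],
  [[-6.6,32,2],[0,0,0]],
  [[-6.6,32,2],[0,0,0]],
  [[-6.6,32,2],[0,0,0]],
  [[-6.6,32,2],[0,0,0]],
  [[-6.6,32,2],[0,0,0]],
  [[-6.6,32,2],[0,0,0]],
  [[-6.6,32,2],[0,0,0]],
  [[-6.6,32,2],[0,0,0]],
  [[-6.6,32,2],[0,0,0]],
  [[-6.6,32,2],[0,0,0]],
  [[-6.6,32,2],[0,0,0]],
])

```text
clock: 5.4
eef_pos: [0.4824, -0.1725, 0.309]
tool_rot: [-3.056, -0.724, -0.004]
force: [0.7, -0.6, -1.3]
opening: 0.087
grasp_force: 0.0
```

```bash
python3 - <<'E'
from plan import *
p,r=now()
pre=pushpose(.2,.060,.015,back=.10); print('pre',pre[0])
c=rows(p,r,*pre,12)
E
```

```text
5.4 [ 0.4824 -0.1725  0.309 ] F [ 0.7 -0.6 -1.3] op 0.08704993437201641 q [-0.81 -0.06  1.07  1.7   0.05  1.47 -0.85]
pre [ 0.48638324 -0.17538332  0.22771832]
12 x [[-2.0, 0.4, 6.6], [0.0001, 0.058, -0.0003]] total mm 81.0
```

>>> arm_command([
  [[-2,0.4,6.6],[0,0.058,0]],
  [[-2,0.4,6.6],[0,0.058,0]],
  [[-2,0.4,6.6],[0,0.058,0]],
  [[-2,0.4,6.6],[0,0.058,0]],
  [[-2,0.4,6.6],[0,0.058,0]],
  [[-2,0.4,6.6],[0,0.058,0]],
  [[-2,0.4,6.6],[0,0.058,0]],
  [[-2,0.4,6.6],[0,0.058,0]],
  [[-2,0.4,6.6],[0,0.058,0]],
  [[-2,0.4,6.6],[0,0.058,0]],
  [[-2,0.4,6.6],[0,0.058,0]],
  [[-2,0.4,6.6],[0,0.058,0]],
])

```text
clock: 6.4
eef_pos: [0.4862, -0.1749, 0.2277]
tool_rot: [-2.738, -0.646, -0.999]
force: [0.3, -0.8, 0.6]
opening: 0.0868
grasp_force: 0.0
```

```bash
python3 - <<'E'
from plan import *
p,r=now()
pre=pushpose(.2,.060,.015,back=.10); print('pre',pre[0])
c=rows(p,r,*pre,3)
e=rows(p,r,*pushpose(.2,.060,.015),12)
E
```

```text
6.4 [ 0.4862 -0.1749  0.2277] F [ 0.3 -0.8  0.6] op 0.08684427611422951 q [-0.2  -0.29  0.8   2.18 -0.52  0.88 -0.21]
pre [ 0.48638324 -0.17538332  0.22771832]
3 x [[0.0, 0.2, -0.0], [0.0013, -0.0004, -0.001]] total mm 1.0
12 x [[-0.0, 0.0, 8.3], [0.0003, -0.0001, -0.0003]] total mm 100.0
```

>>> arm_command([
  [[0,0,8.3],[0,0,0]],
  [[0,0,8.3],[0,0,0]],
  [[0,0,8.3],[0,0,0]],
  [[0,0,8.3],[0,0,0]],
  [[0,0,8.3],[0,0,0]],
  [[0,0,8.3],[0,0,0]],
  [[0,0,8.3],[0,0,0]],
  [[0,0,8.3],[0,0,0]],
  [[0,0,8.3],[0,0,0]],
  [[0,0,8.3],[0,0,0]],
  [[0,0,8.3],[0,0,0]],
  [[0,0,8.3],[0,0,0]],
])

```text
clock: 7.4
eef_pos: [0.5444, -0.1446, 0.1505]
tool_rot: [-2.738, -0.651, -0.993]
force: [0.6, -0.7, 0.3]
opening: 0.0871
grasp_force: 0.0
```

```bash
python3 - <<'E'
from plan import *
p,r=now(); S=optics.snapshot('scene'); T=optics.snapshot('top')
cv2.imwrite('pics/c.png',np.hstack([cv2.resize(S['image'][130:250,210:330],(400,400)),cv2.resize(T['image'][130:230,230:330],(400,400))]))
a=(p,r)
for t,g in [(.3,.004),(.6,.004),(.9,.004),(1.2,.004),(1.5,.004),(1.7,.003)]:
    print(t,end=' ');a=rows(*a,*pushpose(t,.060,g),4)
E
```

```text
7.4 [ 0.5444 -0.1446  0.1505] F [ 0.6 -0.7  0.3] op 0.08705946409275266 q [-0.35 -0.04  0.91  2.21 -0.85  0.77  0.04]
0.3 4 x [[-0.5, 4.5, 0.4], [0.0004, 0.0007, -0.0002]] total mm 18.0
0.6 4 x [[-0.8, 4.2, 1.5], [0.0, 0.0, 0.0]] total mm 18.0
0.9 4 x [[-1.3, 3.5, 2.5], [0.0, 0.0, 0.0]] total mm 18.0
1.2 4 x [[-1.7, 2.5, 3.3], [0.0, 0.0, 0.0]] total mm 18.0
1.5 4 x [[-1.9, 1.3, 3.9], [0.0, 0.0, 0.0]] total mm 18.0
1.7 4 x [[-1.5, 0.1, 2.9], [0.0, 0.0, 0.0]] total mm 13.0
```

View pics/c.png

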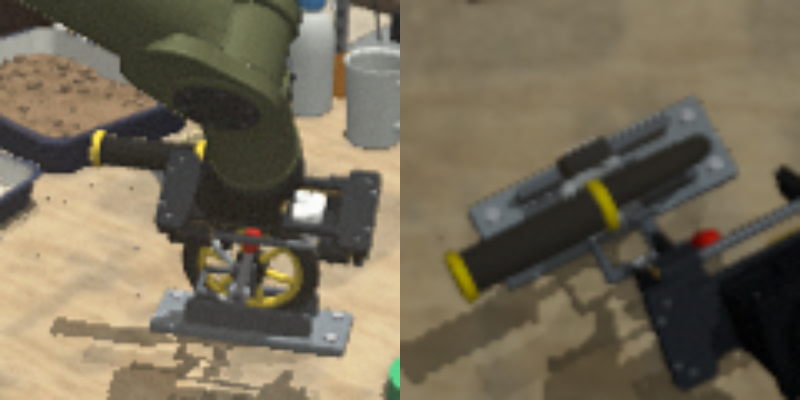

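The crop shows the red foot, at (252,240) left and (705,240) right, between the open fingers. The +x finger is just behind it and the grip is clear, so I'll push now.

>>> arm_command([
  [[-0.5,4.5,0.4],[0,0,0]],
  [[-0.5,4.5,0.4],[0,0,0]],
  [[-0.5,4.5,0.4],[0,0,0]],
  [[-0.5,4.5,0.4],[0,0,0]],
  [[-0.8,4.2,1.5],[0,0,0]],
  [[-0.8,4.2,1.5],[0,0,0]],
  [[-0.8,4.2,1.5],[0,0,0]],
  [[-0.8,4.2,1.5],[0,0,0]],
])

```text
clock: 8.17
eef_pos: [0.5601, -0.1759, 0.1418]
tool_rot: [-2.737, -0.649, -0.993]
force: [-0.9, 3.9, 0.7]
opening: 0.0871
grasp_force: 1.8
```

```bash
python3 - <<'E'
from plan import *
p,r=now(); S=optics.snapshot('scene'); T=optics.snapshot('top')
cv2.imwrite('pics/d.png',np.hstack([cv2.resize(S['image'][130:250,210:330],(400,400)),cv2.resize(T['image'][130:230,230:330],(400,400))]))
a=(p,r)
for t,g in [(.9,.004),(1.2,.004),(1.5,.004),(1.7,.003)]:
    print(t,end=' ');a=rows(*a,*pushpose(t,.060,g),4)
E
```

```text
8.1667 [ 0.5601 -0.1759  0.1418] F [-0.9  3.9  0.7] op 0.08709024421197954 q [-0.3   0.1   0.95  2.15 -0.99  0.86  0.18]
0.9 4 x [[-1.1, 3.4, 2.8], [0.0003, 0.0004, -0.0006]] total mm 18.0
1.2 4 x [[-1.7, 2.5, 3.3], [0.0, 0.0, 0.0]] total mm 18.0
1.5 4 x [[-1.9, 1.3, 3.9], [0.0, 0.0, 0.0]] total mm 18.0
1.7 4 x [[-1.5, 0.1, 2.9], [0.0, 0.0, 0.0]] total mm 13.0
```

View pics/d.png

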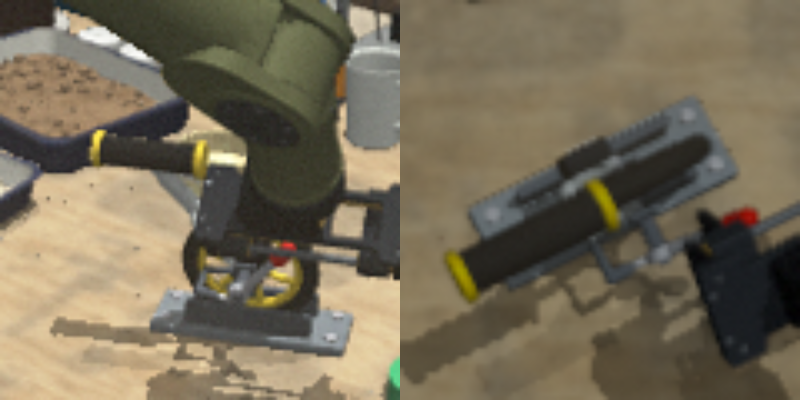

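The leg has swung: the foot is now at (285,252) in the left half and (740,217) in the right half. I'll go on along the arc past centre.

>>> arm_command([
  [[-1.1,3.4,2.8],[0,0,0]],
  [[-1.1,3.4,2.8],[0,0,0]],
  [[-1.1,3.4,2.8],[0,0,0]],
  [[-1.1,3.4,2.8],[0,0,0]],
  [[-1.7,2.5,3.3],[0,0,0]],
  [[-1.7,2.5,3.3],[0,0,0]],
  [[-1.7,2.5,3.3],[0,0,0]],
  [[-1.7,2.5,3.3],[0,0,0]],
])

```text
clock: 8.93
eef_pos: [0.5768, -0.1946, 0.1154]
tool_rot: [-2.739, -0.648, -0.993]
force: [-0.3, 1.1, 0.7]
opening: 0.0871
grasp_force: 0.6
```

>>> arm_command([
  [[-1.9,1.3,3.9],[0,0,0]],
  [[-1.9,1.3,3.9],[0,0,0]],
  [[-1.9,1.3,3.9],[0,0,0]],
  [[-1.9,1.3,3.9],[0,0,0]],
  [[-1.5,0.1,2.9],[0,0,0]],
  [[-1.5,0.1,2.9],[0,0,0]],
  [[-1.5,0.1,2.9],[0,0,0]],
  [[-1.5,0.1,2.9],[0,0,0]],
  [[-1,0,2],[0,0,0]],
  [[0,0,0],[0,0,0]],
])

```text
clock: 9.77
eef_pos: [0.5857, -0.1955, 0.0836]
tool_rot: [-2.738, -0.648, -0.992]
force: [-0.8, -0.6, -0.7]
opening: 0.0872
grasp_force: 0.0
```

```bash
python3 - <<'E'
from plan import *
p,r=now(); S=optics.snapshot('scene'); T=optics.snapshot('top')
cv2.imwrite('pics/e.png',np.hstack([cv2.resize(S['image'][130:250,210:330],(400,400)),cv2.resize(T['image'][130:230,230:330],(400,400))]))
for n in('scene','top'): print([(m['centre'],m['confidence']) for m in spotter.mark_of('kick_foot',n)][:2])
for k in (0,1.3,2.6):
  f=lw(np.array([-.08*np.sin(.2+k),.055,.097+.08*np.cos(.2+k)])); print(k,proj(S,f),proj(T,f))
E
```

```text
9.7667 [ 0.5857 -0.1955  0.0836] F [-0.8 -0.6 -0.7] op 0.08721780805899246 q [-0.19  0.33  0.89  2.11 -1.24  0.92  0.39]
[([288.2, 234.2], 0.49)]
[([295.5, 186.4], 0.61)]
0 [285.17883023 200.31612531] [307.10381876 190.35032158]
1.3 [305.50752463 220.06291971] [320.16596307 180.86717061]
2.6 [289.38398168 235.6845394 ] [297.27914209 189.79590267]
```

View pics/e.png

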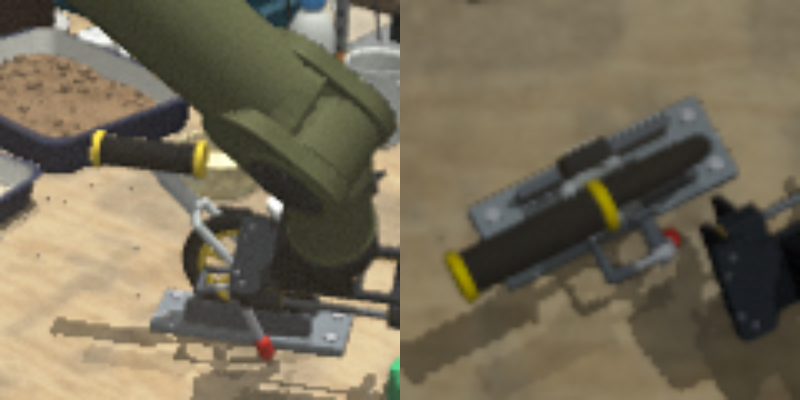

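The kickstand is fully down: foot at (265,348) left and (671,238) right, within about 2 px of the prediction for 2.6 rad in the scene view. Next I retreat and set up the grasp.

```bash
cat >> plan.py <<'E'
def grasppose(lean,up=0):
    Rt=RZ*R.from_euler('x',-lean)*R.from_matrix(np.diag([1,-1,-1.])); return lw([.095,0,.212-.005+up],lean),Rt
def path(p0,R0,p1,R1,N):
    w=(R0.inv()*R1).as_rotvec()/N; A=sum(R.from_rotvec(w*k).as_matrix() for k in range(N))
    s=np.linalg.solve(A,R0.inv().apply(p1-p0)); p,r=p0,R0
    for k in range(N):
        p=p+r.apply(s); r=r*R.from_rotvec(w)
        if k%4==3: print('   ',p.round(3),r.as_matrix()[:,2].round(2))
E
python3 - <<'E'
from plan import *
p,r=now(); b=(p-.11*r.as_matrix()[:,2],r); print(b[0])
b=rows(p,r,*b,6)
u=rows(*b,b[0]+[0,0,.13],r,6)
g=grasppose(.235,.09); path(*u,*g,20)
g=rows(*u,*g,20)
rows(*g,*grasppose(.235),12)
E
```

```text
9.9667 [ 0.586  -0.1959  0.0844] F [-0.3 -0.3  0.5] op 0.0867423835844532 q [-0.19  0.33  0.89  2.11 -1.24  0.92  0.39]
[ 0.52293651 -0.22750651  0.16883719]
6 x [[-0.0, -0.0, -18.3], [0.0, 0.0, 0.0]] total mm 110.0
6 x [[13.9, 0.0, -16.6], [0.0, 0.0, 0.0]] total mm 130.0
    [ 0.543 -0.187  0.311] [ 0.49  0.31 -0.82]
    [ 0.551 -0.14   0.316] [ 0.4   0.3  -0.87]
    [ 0.545 -0.094  0.314] [ 0.32  0.26 -0.91]
    [ 0.527 -0.051  0.305] [ 0.25  0.19 -0.95]
    [ 0.497 -0.018  0.289] [ 0.21  0.11 -0.97]
20 x [[9.8, -5.7, 3.4], [0.0182, -0.018, -0.0772]] total mm 212.0
12 x [[-0.0, 0.0, 7.5], [0.0, 0.0, 0.0]] total mm 90.0
```

>>> arm_command([
  [[0,0,-18.3],[0,0,0]],
  [[0,0,-18.3],[0,0,0]],
  [[0,0,-18.3],[0,0,0]],
  [[0,0,-18.3],[0,0,0]],
  [[0,0,-18.3],[0,0,0]],
  [[0,0,-18.3],[0,0,0]],
  [[13.9,0,-16.6],[0,0,0]],
  [[13.9,0,-16.6],[0,0,0]],
  [[13.9,0,-16.6],[0,0,0]],
  [[13.9,0,-16.6],[0,0,0]],
  [[13.9,0,-16.6],[0,0,0]],
  [[13.9,0,-16.6],[0,0,0]],
])

```text
clock: 10.97
eef_pos: [0.5227, -0.2274, 0.3]
tool_rot: [-2.738, -0.647, -0.995]
force: [-0.1, 0.2, 0.2]
opening: 0.0875
grasp_force: 0.0
```

```bash
python3 - <<'E'
from plan import *
p,r=now(); g=grasppose(.235,.09); path(p,r,*g,22); rows(p,r,*g,22)
E
```

```text
10.9667 [ 0.5227 -0.2274  0.3   ] F [-0.1  0.2  0.2] op 0.08745282666877748 q [-0.25 -0.18  0.91  1.96 -0.56  1.05 -0.21]
    [ 0.542 -0.191  0.311] [ 0.5   0.31 -0.81]
    [ 0.55  -0.149  0.317] [ 0.42  0.31 -0.86]
    [ 0.548 -0.106  0.316] [ 0.34  0.28 -0.9 ]
    [ 0.535 -0.066  0.309] [ 0.27  0.22 -0.94]
    [ 0.512 -0.032  0.297] [ 0.22  0.15 -0.96]
22 x [[8.9, -5.2, 3.1], [0.0166, -0.0164, -0.0702]] total mm 211.0
```

>>> arm_command([
  [[8.9,-5.2,3.1],[0.0166,-0.0164,-0.0702]],
  [[8.9,-5.2,3.1],[0.0166,-0.0164,-0.0702]],
  [[8.9,-5.2,3.1],[0.0166,-0.0164,-0.0702]],
  [[8.9,-5.2,3.1],[0.0166,-0.0164,-0.0702]],
  [[8.9,-5.2,3.1],[0.0166,-0.0164,-0.0702]],
  [[8.9,-5.2,3.1],[0.0166,-0.0164,-0.0702]],
  [[8.9,-5.2,3.1],[0.0166,-0.0164,-0.0702]],
  [[8.9,-5.2,3.1],[0.0166,-0.0164,-0.0702]],
  [[8.9,-5.2,3.1],[0.0166,-0.0164,-0.0702]],
  [[8.9,-5.2,3.1],[0.0166,-0.0164,-0.0702]],
  [[8.9,-5.2,3.1],[0.0166,-0.0164,-0.0702]],
])

```text
clock: 11.88
eef_pos: [0.5493, -0.1162, 0.3157]
tool_rot: [-2.436, -1.811, -0.732]
force: [-0.6, -0.5, -0.5]
opening: 0.087
grasp_force: 0.0
```

>>> arm_command([
  [[8.9,-5.2,3.1],[0.0166,-0.0164,-0.0702]],
  [[8.9,-5.2,3.1],[0.0166,-0.0164,-0.0702]],
  [[8.9,-5.2,3.1],[0.0166,-0.0164,-0.0702]],
  [[8.9,-5.2,3.1],[0.0166,-0.0164,-0.0702]],
  [[8.9,-5.2,3.1],[0.0166,-0.0164,-0.0702]],
  [[8.9,-5.2,3.1],[0.0166,-0.0164,-0.0702]],
  [[8.9,-5.2,3.1],[0.0166,-0.0164,-0.0702]],
  [[8.9,-5.2,3.1],[0.0166,-0.0164,-0.0702]],
  [[8.9,-5.2,3.1],[0.0166,-0.0164,-0.0702]],
  [[8.9,-5.2,3.1],[0.0166,-0.0164,-0.0702]],
  [[8.9,-5.2,3.1],[0.0166,-0.0164,-0.0702]],
])

```text
clock: 12.8
eef_pos: [0.4965, -0.0173, 0.2884]
tool_rot: [1.568, 2.563, 0.3]
force: [-0.3, -0.8, 0.7]
opening: 0.0868
grasp_force: 0.0
```

```bash
python3 - <<'E'
from plan import *
p,r=now(); rows(p,r,*grasppose(.235,.09),2); rows(p,r,*grasppose(.235),12)
E
```

```text
12.8 [ 0.4965 -0.0173  0.2884] F [-0.3 -0.8  0.7] op 0.0867887159745735 q [-0.55 -0.24  0.53  1.91  0.02  1.22  0.44]
2 x [[-0.4, 0.3, -0.3], [-0.0008, -0.0002, 0.0023]] total mm 1.0
12 x [[-0.1, 0.1, 7.4], [-0.0001, -0.0, 0.0004]] total mm 89.0
```

>>> arm_command([
  [[0,0,7.4],[0,0,0]],
  [[0,0,7.4],[0,0,0]],
  [[0,0,7.4],[0,0,0]],
  [[0,0,7.4],[0,0,0]],
  [[0,0,7.4],[0,0,0]],
  [[0,0,7.4],[0,0,0]],
  [[0,0,7.4],[0,0,0]],
  [[0,0,7.4],[0,0,0]],
  [[0,0,7.4],[0,0,0]],
  [[0,0,7.4],[0,0,0]],
  [[0,0,7.4],[0,0,0]],
  [[0,0,7.4],[0,0,0]],
])

```text
clock: 13.8
eef_pos: [0.5153, -0.0082, 0.2012]
tool_rot: [1.572, 2.561, 0.301]
force: [-0.2, -0.8, -0.3]
opening: 0.0868
grasp_force: 0.0
```

```bash
python3 - <<'E'
from plan import *
p,r=now(); S=optics.snapshot('scene'); T=optics.snapshot('top')
cv2.imwrite('pics/f.png',np.hstack([cv2.resize(S['image'][120:240,200:320],(400,400)),cv2.resize(T['image'][130:230,220:320],(400,400))]))
rows(p,r,*grasppose(.235),2)
E
```

```text
13.8 [ 0.5153 -0.0082  0.2012] F [-0.2 -0.8 -0.3] op 0.08680468666104778 q [-0.56 -0.13  0.57  2.01 -0.04  1.03  0.5 ]
2 x [[-0.2, 0.3, -0.2], [-0.0008, -0.0005, 0.0007]] total mm 1.0
```

View pics/f.png

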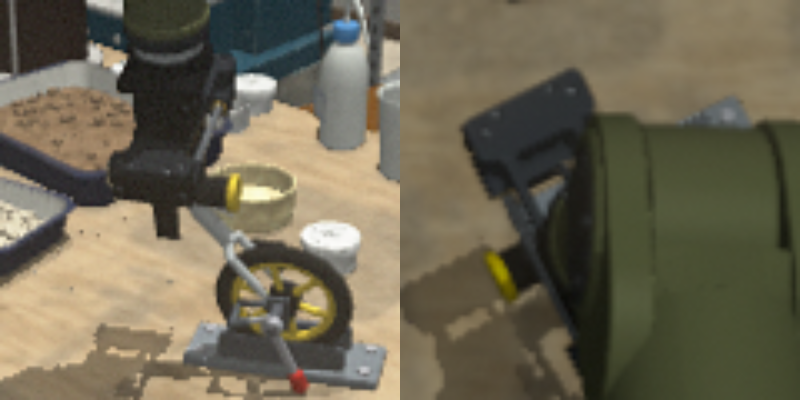

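The jaws straddle the middle of the grip, at (170,190) left, and the kickstand is down with its foot at (300,380). I'll close the fingers.

>>> arm_command([
  [[0,0,0],[0,0,0]],
  [[0,0,0],[0,0,0]],
  [[0,0,0],[0,0,0]],
  [[0,0,0],[0,0,0]],
  [[0,0,0],[0,0,0]],
  [[0,0,0],[0,0,0]],
  [[0,0,0],[0,0,0]],
  [[0,0,0],[0,0,0]],
  [[0,0,0],[0,0,0]],
  [[0,0,0],[0,0,0]],
  [[0,0,0],[0,0,0]],
  [[0,0,0],[0,0,0]],
], jaw=0)

```text
clock: 14.9
eef_pos: [0.5172, -0.0072, 0.2031]
tool_rot: [1.569, 2.558, 0.306]
force: [6.0, 1.3, -0.4]
opening: 0.0291
grasp_force: 30.0
```

```bash
python3 - <<'E'
from plan import *
p,r=now(); o=robot.observe(); print(o['grasp_force'],o['torque'])
a=(p,r)
for l in (.12,0): 
    g=grasppose(l); a=rows(*a,*g,12)
E
```

```text
14.9 [ 0.5172 -0.0072  0.2031] F [ 6.   1.3 -0.4] op 0.029132924665258027 q [-0.56 -0.13  0.57  2.01 -0.04  1.03  0.5 ]
29.998391568660736 [ 0.33441787 -0.78748971 -0.04597484]
12 x [[-0.0, 1.7, 0.1], [0.0099, 0.0, 0.0002]] total mm 21.0
12 x [[-0.0, 1.9, 0.0], [0.01, 0.0, 0.0]] total mm 23.0
```

>>> arm_command([
  [[0,1.8,0.1],[0.01,0,0]],
  [[0,1.8,0.1],[0.01,0,0]],
  [[0,1.8,0.1],[0.01,0,0]],
  [[0,1.8,0.1],[0.01,0,0]],
  [[0,1.8,0.1],[0.01,0,0]],
  [[0,1.8,0.1],[0.01,0,0]],
  [[0,1.8,0.1],[0.01,0,0]],
  [[0,1.8,0.1],[0.01,0,0]],
  [[0,1.8,0.1],[0.01,0,0]],
  [[0,1.8,0.1],[0.01,0,0]],
  [[0,1.8,0.1],[0.01,0,0]],
  [[0,1.8,0.1],[0.01,0,0]],
])

```text
clock: 15.9
eef_pos: [0.5354, 0.0021, 0.2068]
tool_rot: [1.61, 2.624, 0.152]
force: [-3.4, 1.3, 12.7]
opening: 0.0295
grasp_force: 30.0
```

```bash
python3 - <<'E'
from plan import *
p,r=now(); o=robot.observe(); print(o['grasp_force'],o['torque'])
rows(p,r,*grasppose(0),12)
E
```

```text
15.9 [0.5354 0.0021 0.2068] F [-3.4  1.3 12.7] op 0.02954794520421526 q [-0.58  0.01  0.57  1.88 -0.06  1.15  0.48]
30.001081824302673 [ 0.18868472  0.58422021 -0.00756155]
12 x [[-0.0, 1.9, 0.1], [0.0096, -0.0001, 0.0002]] total mm 23.0
```

>>> arm_command([
  [[0,1.9,-0.1],[0.0096,0,0]],
  [[0,1.9,-0.1],[0.0096,0,0]],
  [[0,1.9,-0.1],[0.0096,0,0]],
  [[0,1.9,-0.1],[0.0096,0,0]],
  [[0,1.9,-0.1],[0.0096,0,0]],
  [[0,1.9,-0.1],[0.0096,0,0]],
  [[0,1.9,-0.1],[0.0096,0,0]],
  [[0,1.9,-0.1],[0.0096,0,0]],
  [[0,1.9,-0.1],[0.0096,0,0]],
  [[0,1.9,-0.1],[0.0096,0,0]],
  [[0,1.9,-0.1],[0.0096,0,0]],
  [[0,1.9,-0.1],[0.0096,0,0]],
])

```text
clock: 16.9
eef_pos: [0.5554, 0.0123, 0.2086]
tool_rot: [-1.642, -2.677, 0.0]
force: [-0.7, 0.4, 7.1]
opening: 0.0296
grasp_force: 30.0
```

```bash
python3 - <<'E'
from plan import *
p,r=now(); o=robot.observe(); print(o['grasp_force'],o['torque'])
rows(p,r,*grasppose(0),1)
v=RZ.inv().apply(p-np.r_[D,0]); print('dock frame tcp',v.round(4),'lean est',np.arctan2(v[1],.195))
S=optics.snapshot('scene'); T=optics.snapshot('top')
a=cv2.resize(S['image'][120:240,200:320],(400,400),interpolation=2); b=cv2.resize(T['image'][130:230,230:330],(400,400),interpolation=2)
for l,c in((0,(255,0,255)),(.05,(255,255,0))):
  for f in (lw([0,-.009*0,.152],l),lw([.045,0,.212],l),lw([-.08*np.sin(2.8),.055,.097+.08*np.cos(2.8)],l),lw([-.06,0,.118],l)):
    for im,s,o,k in((a,S,(200,120),400/120),(b,T,(230,130),4)): cv2.circle(im,tuple(int(x) for x in (proj(s,f)-o+.5)*k),3,c,1)
cv2.imwrite('pics/g.png',np.hstack([a,b]))
E
```

```text
16.9 [0.5554 0.0123 0.2086] F [-0.7  0.4  7.1] op 0.02959195458476497 q [-0.58  0.14  0.57  1.75 -0.08  1.28  0.47]
29.99992936849594 [ 0.11496796  0.20707665 -0.06377814]
1 x [[-0.7, 0.9, 1.6], [-0.0007, -0.0006, 0.0021]] total mm 2.0
dock frame tcp [0.0957 0.0009 0.2086] lean est 0.004725688610113774
```

View pics/g.png

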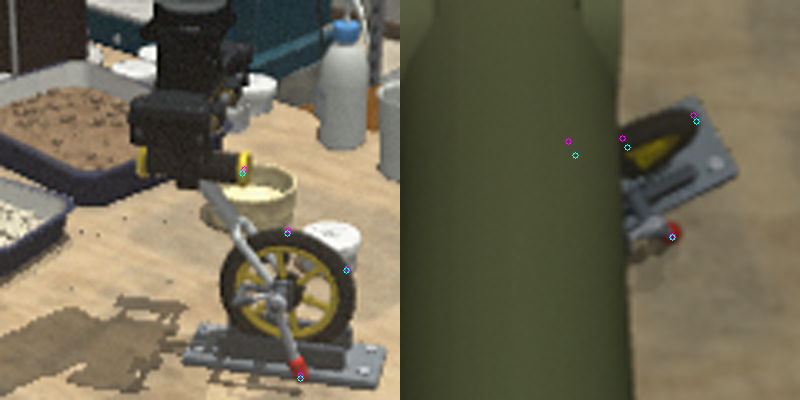

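The wheel stands upright in the slot: tyre on the lean‑0 marks, foot down at (300,370), grip held. I'll let it settle briefly and check.

>>> arm_command([
  [[0,0.5,0],[0,0,0]],
  [[0,0,0],[0,0,0]],
  [[0,0,0],[0,0,0]],
  [[0,0,0],[0,0,0]],
  [[0,0,0],[0,0,0]],
  [[0,0,0],[0,0,0]],
])

```text
clock: 17.5
eef_pos: [0.5558, 0.0125, 0.2087]
tool_rot: [-1.642, -2.677, -0.0]
force: [-0.5, 0.8, 8.7]
opening: 0.029
grasp_force: 30.0
```

```bash
python3 - <<'E'
from plan import *
p,r=now(); v=RZ.inv().apply(p-np.r_[D,0]); print(v.round(4),robot.observe()['grasp_force'])
if abs(v[1])<.006 and robot.observe()['grasp_force']>20: print(robot.sign_off())
E
```

```text
17.5 [0.5558 0.0125 0.2087] F [-0.5  0.8  8.7] op 0.029045860492817512 q [-0.58  0.14  0.57  1.75 -0.08  1.27  0.47]
[0.0956 0.0005 0.2087] 29.99935358762741
the job is handed in; nothing more can be done
None
```

The job is handed in at 17.5 s: the kickstand snapped fully down, then the wheel was brought upright to within about 1 mm at the grip, and it is still held there at 30 N.

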